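Close up an interlocked layer of model cartons and square it with the treadle

TASK

Finish the layer of model cartons on the packing slab: the far row is three cartons side by side, each pointing at the far fence, and the near row is two cartons end to end, lying across in front of them. Slide the two stray cartons, without lifting them (their bottoms are loose), into the two gaps at the open right-hand end and close them up sideways against the cartons already laid, then press the treadle down to its stop so that its jaw squares the whole layer tight against the far fence, and let it come back up. Leave the cast, the jar and the cup alone.

Things in the scene. Friction and masses are not known exactly. Their poses are not given: they have to be found in the camera images.
- press: Fixed press: plywood slab, top 40 mm above the origin, far and left aluminium fences 35 mm above that. Origin: on the table under the layer's centre; x towards the far fence, y left, z up; may be turned. Slab: x -141 to 91, y -260 to 102 mm. Far fence face x = 75 (y -104 to 102), left fence face y = 90 (x -113 to 87); right and near sides open. Finished layer: x -75 to 75, y -90 to 90 mm.
- gap_far (a point): Place of the missing far-row carton: its centre on the slab top, at press x = +30, y = -60 mm; there its long side lies along press x. The other far-row places are at y = 0 and +60.
- gap_near (a point): Place of the missing near-row carton: its centre on the slab top, at press x = -45, y = -45 mm; there its long side lies along press y. The other near-row place is at y = +45.
- jaw_face (a point): Pushing face of the jaw, an aluminium bar 22 mm high just above the slab, y -80 to +85 mm, 12 mm thick: with the treadle up at press x = -106.5. As the treadle goes down it slides 30 mm towards the far fence, to 1.5 mm short of the layer, pushing all cartons before it (near row against far row), and slides back after. Cartons must lie between it and the far fence.
- treadle (a joint): Spring treadle left of the left fence: steel plate hinged at its far end about the press's y axis. Value in rad: 0 up, 0.30 fully down at its stop. Pressed on the tread it takes about 3 N at first and about 9 to 14 N at the stop, with the jaw's load. It springs back up by itself.
- treadle_pad (a point): The point to press: middle of the top of the treadle's tread plate (55 mm along press x, 66 mm wide). Up, it is at press x = -52, y = +150, 64 mm above the table; it sinks about 29 mm to the stop. The hinge axis is at x = +45, 56 mm above the table.
- carton_1: Plain brown cardboard carton with a loose bottom, 90 x 60 x 45 mm high, about 0.18 kg, paper tape along the middle of its top. Origin: centre of its underside; x along its 90 mm side, z up. Already laid: far row, next to the left fence; a few mm loose.
- carton_2: Plain brown cardboard carton with a loose bottom, 90 x 60 x 45 mm high, about 0.18 kg, paper tape along the middle of its top. Origin: centre of its underside; x along its 90 mm side, z up. Already laid: far row, middle; a few mm loose.
- carton_3: Plain brown cardboard carton with a loose bottom, 90 x 60 x 45 mm high, about 0.18 kg, paper tape along the middle of its top. Origin: centre of its underside; x along its 90 mm side, z up. Already laid: near row, left, lying across; about 10 mm loose.
- carton_4: Plain brown cardboard carton with a loose bottom, 90 x 60 x 45 mm high, about 0.18 kg, paper tape along the middle of its top. Origin: centre of its underside; x along its 90 mm side, z up. Stray: on the right-hand part of the slab on the far side, roughly pointing at the far fence and roughly level with the far row, to be slid left.
- carton_5: Plain brown cardboard carton with a loose bottom, 90 x 60 x 45 mm high, about 0.18 kg, paper tape along the middle of its top. Origin: centre of its underside; x along its 90 mm side, z up. Stray: on the right-hand part of the slab on the near side, roughly lying across, a few cm nearer the robot than the near row, so that it would meet the jaw if slid straight left.
- cast: Bystander: white plaster dental cast, 62 x 62 x 32 mm. Origin: centre of its underside.
- jar: Bystander: small closed jar, 52 mm wide, 65 mm high. Origin: centre of its underside.
- cup: Bystander: blue ceramic cup, 64 mm wide, 80 mm high. Origin: centre of its underside.
Mind the look-alikes: they are no part of the job. Leave any red look-alike of the carton_3 alone. Leave any pink look-alike of the carton_5 alone.

How it is judged:
By the outcome, as a careful person would: the job done as asked, in the order asked, and still so for the second after the job is handed in, with the robot touching nothing.
It also fails if it takes over 58 s, if anything falls off the work surface, if the arm or the gripper's body presses on something with over 40 N, if the wrist force passes 120 N, or if a joint passes its speed limit or range.

ROBOT

A 6-joint arm with a two-finger parallel gripper is mounted at the origin on the work surface. World frame = base frame: x ahead of the robot, y to its left, z up, the work surface at z = 0. Lengths are in m, angles in rad, forces in N, time in s.
With the tool pointing down it reaches from about 0.375 to 0.75 m from the base axis. Payload 9 kg.
Tool frame: the origin (TCP) lies midway between the tips of the shut fingers; the grasp point (between the pads) lies 19 mm behind it; z points along the fingers, y is the line along which they close (so a half turn about z gives the same grasp; the last joint's range is limited). The gripper opens to 85 mm and grips with 20 to 120 N. Pads are 22 mm wide; open, the fingers measure 114 mm over their backs; the gripper's body (76 mm by 85 mm) begins 54 mm behind the grasp point. The pads swing forward as they close: fully open they stand 13 mm farther back than shut.
Start: joints at [-1.524, 0.104, 0.097, 1.564, 0, 1.353], TCP at [0.157, -0.579, 0.231] pointing down, gripper open.
Joint ranges: [-2.99, 2.99], [-0.84, 1.86], [-1.1, 1.16], [-1.84, 2.11], [-1.51, 1.56], [-3.14, 3.14]. Speed limits (rad/s): [2.22, 2.22, 2.57, 3.14, 3.14, 3.14].

INTERFACE

Orientations are given as a unit quaternion [x, y, z, w].
In Python, from workcell import robot, claw, telemetry, vision gives the robot as it stands. Calls block until the motion is done:
- robot.reach(position, orientation): joint-space move of the TCP to a pose.
- robot.movel(position, orientation=None, max_speed=0.15, until_force=None): straight line of the TCP; orientation=None keeps the orientation; max_speed is the mean speed in m/s. With until_force (N) it stops when the force on the tool has changed by that much, and returns True; else False.
- robot.move_joints(angles): joint-space move.
- claw.open_jaws() and claw.grab(force=None): open the fingers fully, or close them until they stop; force is the grip in N (None keeps the last).
- robot.hold(seconds).
- robot.ik(position, orientation): joint angles nearest the present ones, or None.
- telemetry.state(): the state.
- vision.grab_frame(name): name is "scene" or "top" or "wrist"; returns the picture (400x640x3 uint8, red, green, blue); there is no depth.
- vision.get_calibration(name): a dict with "fx", "fy", "cx", "cy" (pixels), "view" (4x4, takes a point from world to camera coordinates). Camera axes: x right, y up, looking along -z (the intrinsics and any distortion apply to the point x, -y, -z); pixel columns grow to the right and rows downward; lengths in m; the calibration is good to about 2 mm. A picture is of the moment at which its call begins: read the wrist's pose just before it. get_calibration takes no time and is no camera call; for the wrist camera it gives the pose at the moment of the call.
A pose or a line that the arm cannot do raises robot.MotionError and nothing moves.
- robot.job_done(): hands the job in; it is judged then, once.
Trained networks look in the newest picture that a camera, given by its name, has taken for a name from the list of things; names that differ only in an ending like _2 or _b are one class to them, and where a whole thing is asked for, a point or a joint stands for the part that bears it (a point fixed in the world has none). Each returns a list of dicts, best first, with "p" (0 to 1); they miss things now and then, are a little off and sometimes report something else, mostly with a low value. They report only what shows in the picture. A call takes as long as a camera call. They do not tell look-alikes from the thing itself.
- vision.masks_of(thing, camera): "pixels" (400x640 bool, what is visible of it).
- vision.place_of(thing, camera): "centre" ([x, y, z] in m, in world coordinates, good to about 4 mm: a listed point, or the origin of a listed thing).
The state is a dict: "time_s": time; "joint_pos": joint angles; "qd": joint speeds; "joint_torque": joint torques, N m; "ee_pos": TCP position; "eef_rot": TCP orientation; "ft_force": force on the tool from outside, world axes, zero at the start; "torque": the same for the moment, N m; "width": opening from 0.0 (shut) to 1.0 (fully open); "grasp_force": force on a finger pad.
Only numpy, scipy, OpenCV 4.12 (cv2) and the standard library are available. Lean on these libraries where they do the work, as an engineer would, in place of code of your own. Each camera call takes 0.05 s, during which the arm holds its last target. There are 200 camera calls.

## Working session

There is one attempt and no reset: what is moved stays moved. The work goes in short steps, each a Python script; the robot and the scene stay as the last script left them, time stands still between calls to the robot, and variables do not carry over. Pictures are saved under pics/ and viewed, at most 10 in all, crops included, and the job is handed in when it is done.

```bash
mkdir -p pics; ls; python3 - <<'E'
from workcell import robot, claw, telemetry, vision
import cv2, numpy as np
for c in ("scene","top"):
    im=vision.grab_frame(c); cv2.imwrite(f"pics/{c}0.png",im[:,:,::-1])
    k=vision.get_calibration(c); print(c,{a:np.round(b,3).tolist() for a,b in k.items()})
    for t in ("carton_1","press","gap_far","gap_near","jaw_face","treadle_pad","cast","jar","cup"):
        print(t,[(round(d["p"],2),np.round(d["centre"],3).tolist()) for d in vision.place_of(t,c)])
print(telemetry.state())
E
```

```text
pics
scene {'fx': 362.442, 'fy': 362.442, 'cx': 319.967, 'cy': 201.031, 'view': [[0.06, 0.998, 0.007, -0.045], [-0.629, 0.032, 0.777, 0.278], [0.775, -0.051, 0.63, -1.618], [0.0, 0.0, 0.0, 1.0]]}
carton_1 [(0.93, [0.639, 0.07, 0.04]), (0.89, [0.636, 0.13, 0.036]), (0.87, [0.551, 0.104, 0.042]), (0.84, [0.363, -0.114, 0.0]), (0.7, [0.37, 0.234, 0.0]), (0.64, [0.647, -0.036, 0.041]), (0.61, [0.554, -0.103, 0.044])]
press [(0.58, [0.616, 0.067, 0.002])]
gap_far [(0.98, [0.654, 0.018, 0.04])]
gap_near [(0.89, [0.578, 0.016, 0.038]), (0.18, [0.638, 0.07, 0.039])]
jaw_face [(0.77, [0.509, 0.056, 0.051])]
treadle_pad [(0.64, [0.543, 0.21, 0.062]), (0.17, [0.613, 0.068, 0.004])]
cast [(0.82, [0.488, -0.412, -0.003])]
jar [(0.93, [0.608, -0.406, -0.003]), (0.54, [0.508, 0.054, 0.049])]
cup [(0.66, [0.504, 0.385, 0.002])]
top {'fx': 486.146, 'fy': 486.146, 'cx': 323.299, 'cy': 197.165, 'view': [[0.015, -1.0, 0.006, -0.019], [0.995, 0.015, 0.101, -0.512], [-0.101, 0.005, 0.995, -1.587], [0.0, 0.0, 0.0, 1.0]]}
carton_1 [(0.94, [0.554, -0.105, 0.039]), (0.94, [0.361, -0.117, 0.004]), (0.81, [0.65
[... 593 characters left out ...]
'joint_pos': array([-1.52368337e+00,  1.04071042e-01,  9.72856264e-02,  1.56392712e+00,
       -2.26590212e-05,  1.35307707e+00]), 'qd': array([ 5.25327413e-04, -8.36135325e-05, -6.72106436e-05,  7.98294138e-05,
       -1.31099791e-04, -4.61078327e-04]), 'joint_torque': array([-3.47705491e-04, -5.56773949e+01,  5.03771067e+01,  1.10781224e-03,
       -4.23595357e-04,  3.78472976e-06]), 'ee_pos': array([ 0.15704031, -0.57909814,  0.23133973]), 'eef_rot': array([ 9.91245789e-01,  1.32029482e-01, -1.48578347e-05,  4.07782872e-05]), 'ft_force': array([-0.30116827,  0.59667658,  0.56088113]), 'torque': array([-0.01511297, -0.01243965,  0.02686817]), 'grasp_force': 0.0, 'width': 0.995463714768192}
```

View pics/scene0.png

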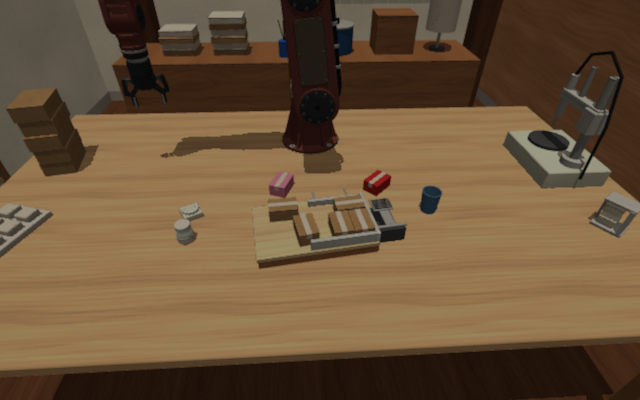

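View pics/top0.png

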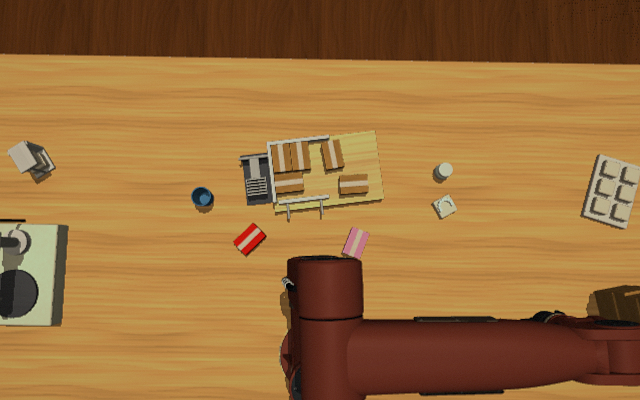

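Both views agree. Cartons 4 and 5 are the brown ones on the right-hand part of the slab: carton_4 at top px (333,154), roughly pointing at the fence, and carton_5 at (354,184), lying across. The pink (355,243) and red (250,239) cartons are off the slab, so they are look-alikes. Next I take two wrist views for precise poses.

```bash
cat > h.py <<'E'
from workcell import robot, claw, telemetry, vision
import cv2, numpy as np
from scipy.optimize import minimize, least_squares
def q(psi): return [np.cos(psi/2),np.sin(psi/2),0,0]   # tool down, tool x at angle psi
def R2(t): return np.array([[np.cos(t),-np.sin(t)],[np.sin(t),np.cos(t)]])
def proj(k,P):
    P=np.atleast_2d(P); c=P@k["view"][:3,:3].T+k["view"][:3,3]
    return np.c_[k["cx"]+k["fx"]*c[:,0]/-c[:,2], k["cy"]-k["fy"]*c[:,1]/-c[:,2]]
def ray(k,uv,z):
    v=np.asarray(k["view"]); o=-v[:3,:3].T@v[:3,3]
    d=v[:3,:3].T@np.array([(uv[0]-k["cx"])/k["fx"],-(uv[1]-k["cy"])/k["fy"],-1]); return o+d*(z-o[2])/d[2]
def box(x,y,t,z0=.04,h=.045,l=.09,w=.06):
    c=np.array([[1,1],[-1,1],[-1,-1],[1,-1]])*[l/2,w/2]@R2(t).T+[x,y]
    return np.r_[np.c_[c,[z0]*4],np.c_[c,[z0+h]*4]]
def fit(views,x0,zfree=False):
    """views: [(calib, mask)]; silhouette fit of a carton -> x,y,yaw(,z0), mean IoU"""
    def cost(p):
        s=0
        for k,m in views:
            im=np.zeros((1600,2560),np.uint8)
            hull=cv2.convexHull(np.float32(proj(k,box(*p))))
            cv2.fillConvexPoly(im,np.int32(hull*4+1.5),255)
            a=cv2.resize(im,(640,400),interpolation=cv2.INTER_AREA)/255.
            s+=np.minimum(a,m).sum()/np.maximum(a,m).sum()
        return -s/len(views)
    x0=np.array(x0,float); d=np.diag([.006,.006,.12,.006][:len(x0)])
    r=minimize(cost,x0,method="Nelder-Mead",options=dict(initial_simplex=np.r_[[x0],x0+d],xatol=2e-4,fatol=1e-4,maxiter=160))
    return r.x,-r.fun
PT=dict(press=(0,0),gap_far=(.03,-.06),gap_near=(-.045,-.045),jaw_face=(-.1065,.0025),treadle_pad=(-.052,.15))
def see(cam,name=None,things=()):
    k=vision.get_calibration(cam); im=vision.grab_frame(cam)
    if name: cv2.imwrite(f"pics/{name}.png",im[:,:,::-1])
    return k,im,[d["pixels"] for d in vision.masks_of("carton_1",cam)],{t:vision.place_of(t,cam) for t in things}
E
cat > m1.py <<'E'
from h import *
import pickle
psi=.1; V=[]
for i,p in enumerate([(.50,.02,.36),(.52,-.07,.33)]):
    try: robot.reach(p,q(psi))
    except robot.MotionError as e: print(e); continue
    robot.hold(.2)
    V.append(see("wrist",f"w{i}",PT)); k=V[-1][0]
    v=np.array(k["view"]); print("cam",-v[:3,:3].T@v[:3,3],k["fx"])
    for t,l in V[-1][3].items(): print(t,[(round(d["p"],2),np.round(d["centre"],3).tolist()) for d in l])
    for m in V[-1][2]: print(m.sum(), np.round(np.argwhere(m).mean(0)[::-1]))
pickle.dump(V,open("v.pkl","wb")); print(telemetry.state()["time_s"])
E
python3 m1.py
```

```text
cam [0.58238444 0.02813496 0.50279588] 294.1209583622496
press [(0.94, [0.615, 0.067, -0.002])]
gap_far [(0.97, [0.655, 0.015, 0.041]), (0.52, [0.65, -0.037, 0.039])]
gap_near [(0.77, [0.579, 0.014, 0.035])]
jaw_face [(0.69, [0.511, 0.053, 0.054])]
treadle_pad [(0.66, [0.545, 0.212, 0.06])]
3813 [293.  43.]
3061 [411. 128.]
2200 [389. 233.]
2230 [192. 211.]
3821 [246.  44.]
3072 [265. 112.]
3867 [374.  47.]
cam [ 0.60226121 -0.06044097  0.47378637] 294.1209583622496
press [(0.71, [0.616, 0.066, -0.003])]
gap_far [(0.73, [0.653, 0.012, 0.041])]
gap_near [(0.92, [0.582, 0.015, 0.038])]
jaw_face [(0.56, [0.512, 0.056, 0.056]), (0.27, [0.545, 0.21, 0.059])]
treadle_pad [(0.78, [0.546, 0.212, 0.059]), (0.43, [0.511, 0.056, 0.055])]
2228 [340. 246.]
4312 [165.  50.]
4057 [304.  53.]
3784 [194. 122.]
3346 [351. 139.]
4766 [219.  50.]
2607 [131. 223.]
5.0667
```

```bash
cat > m2.py <<'E'
from h import *
import pickle
V=pickle.load(open("v.pkl","rb"))
A,B=[],[]
for k,im,ms,pl in V:
    for t,l in pl.items():
        if l: A.append(PT[t]);B.append(l[0]["centre"][:2])
for t,b in dict(press=(.616,.0685),gap_near=(.574,.0175),jaw_face=(.508,.058),treadle_pad=(.542,.2085),gap_far=(.654,.018)).items(): A.append(PT[t]);B.append(b)
A,B=np.array(A),np.array(B)
r=least_squares(lambda p:(A@R2(p[2]).T+p[:2]-B).ravel(),[.615,.067,.1],loss="soft_l1",f_scale=.003)
P=r.x; print("press",np.round(P,4),"res mm",np.round(1e3*r.fun.reshape(-1,2)).astype(int).tolist())
g={"c1":(.636,.126,P[2]),"c2":(.641,.068,P[2]),"c3":(.553,.103,P[2]+1.57),"c4":(.65,-.038,P[2]),"c5":(.554,-.104,P[2]+1.57)}
out={"press":P}
for n,x in g.items():
    vs=[]
    for k,im,ms,_ in V:
        c=proj(k,[[x[0],x[1],.07]])[0]
        d=[np.hypot(*(np.argwhere(m).mean(0)[::-1]-c)) for m in ms]
        if min(d)<25: vs.append((k,ms[int(np.argmin(d))].astype(float)))
    s,i=fit(vs,list(x)+[.04]); s3,i3=fit(vs,x)
    print(n,len(vs),"z-free",np.round(s,4),round(i,3),"| z=.04",np.round(s3,4),round(i3,3),"press xy",np.round(R2(-P[2])@(s3[:2]-P[:2]),4),"dyaw deg",round(np.degrees(s3[2]-P[2]),1)); out[n]=s3
pickle.dump(out,open("est.pkl","wb"))
k,im,_,_=V[1]; im=cv2.resize(im[:,:,::-1],(800,500),interpolation=cv2.INTER_CUBIC)
def line(pts,z,col):
    w=np.c_[np.array(pts)@R2(P[2]).T+P[:2],[z]*len(pts)]
    cv2.polylines(im,[np.int32(proj(k,w)*1.25)],True,col,1)
line([(-.141,-.26),(.091,-.26),(.091,.102),(-.141,.102)],.04,(0,255,0))
line([(.075,-.104),(.075,.09),(-.113,.09),(.075,.09)],.075,(255,0,0))
line([(-.1065,-.08),(-.1065,.085)],.064,(255,0,255))
for n in g: cv2.polylines(im,[np.int32(proj(k,box(*out[n]))[4:]*1.25)],True,(0,0,255),1)
cv2.imwrite("pics/ov.png",im)
E
python3 m2.py
```

```text
press [0.6162 0.0681 0.1383] res mm [[1, 1], [-1, -2], [-2, 3], [0, 3], [-1, -3], [0, 2], [1, 1], [-4, 2], [-2, 0], [-2, -2], [0, 0], [4, 0], [2, -2], [2, 1], [0, -5]]
c1 2 z-free [0.6346 0.1318 0.165  0.037 ] 0.863 | z=.04 [0.6337 0.13   0.1409] 0.858 press xy [0.0259 0.059 ] dyaw deg 0.1
c2 2 z-free [0.6414 0.0689 0.1331 0.0388] 0.975 | z=.04 [0.6412 0.0687 0.131 ] 0.974 press xy [ 0.0248 -0.0028] dyaw deg -0.4
c3 2 z-free [0.5535 0.1037 1.7092 0.0379] 0.978 | z=.04 [0.5537 0.1031 1.7063] 0.976 press xy [-0.057   0.0434] dyaw deg 89.8
c4 2 z-free [ 0.648  -0.0365  0.2182  0.038 ] 0.972 | z=.04 [ 0.6476 -0.0364  0.2154] 0.967 press xy [ 0.0167 -0.1078] dyaw deg 4.4
c5 2 z-free [ 0.5525 -0.1061  1.658   0.0393] 0.968 | z=.04 [ 0.5526 -0.1058  1.6594] 0.967 press xy [-0.087  -0.1634] dyaw deg 87.2
```

View pics/ov.png

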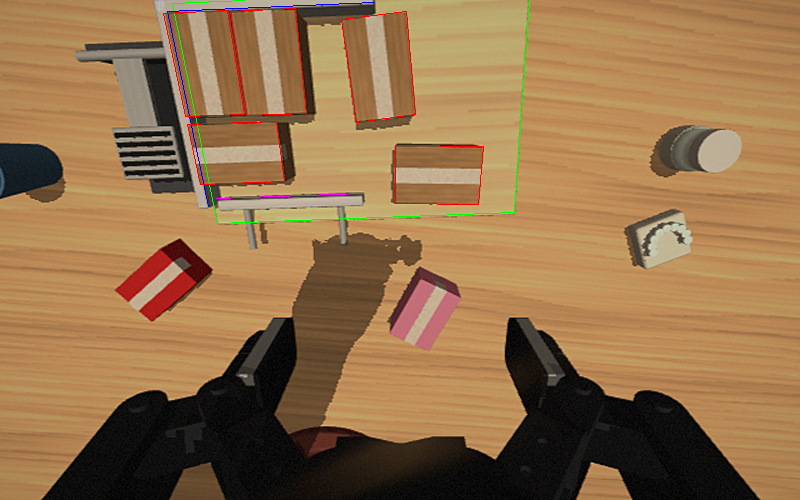

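Overlay: the slab, fence and carton fits sit on the picture. Carton_4 is at about (378,68) and carton_5 at (438,175), both on the slab. Pink (425,308) and red (165,280) lie on the table. Free-height fits put the slab top at 37–39 mm, which matches the 40 mm given. Now I move carton_4.

```bash
cat >> h.py <<'E'
import pickle, os
if os.path.exists("est.pkl"):
    E=pickle.load(open("est.pkl","rb")); P=E["press"]
    def W(x,y,z): return np.r_[R2(P[2])@[x,y]+P[:2],z]
    def L(p): return np.round(1e3*(R2(-P[2])@(np.array(p)[:2]-P[:2])),1)
def st(t=""):
    s=telemetry.state(); print(t,round(s["time_s"],1),L(s["ee_pos"]),round(s["ee_pos"][2],3),"F",np.round(s["ft_force"],1),"w",round(s["width"],2),"g",round(s["grasp_force"],1))
E
cat > a.py <<'E'
from h import *
c=E["c4"]
for z in (.16,.052):
    f=robot.reach if z>.1 else robot.movel
    f([c[0],c[1],z],q(c[2]))
claw.grab(20); st("grip")
robot.movel(W(.020,-.105,.052),q(P[2]),max_speed=.06)
robot.movel(W(.026,-.101,.052),q(P[2]),max_speed=.06); st("moved")
claw.open_jaws(); robot.movel(W(.026,-.101,.16)); claw.grab(20)
robot.reach(W(.026,-.162,.16),q(P[2]+np.pi/2))
robot.movel(W(.026,-.162,.056)); st("down")
hit=robot.movel(W(.026,-.098,.056),max_speed=.04,until_force=8); st(f"push {hit}")
robot.movel(W(.026,-.125,.056)); robot.movel(W(.026,-.15,.16))
claw.open_jaws(); st()
E
python3 a.py
```

```text
grip 7.2 [  17.5 -108.1] 0.053 F [-0.6  0.2  6. ] w 0.7 g 23.3
moved 7.7 [  27.  -101.3] 0.053 F [-0.1  0.5  6.3] w 0.7 g 23.3
down 12.0 [  26.6 -162.3] 0.057 F [ 0.3 -0.   0.4] w 0.0 g 0.0
push True 13.4 [  25.8 -101.4] 0.056 F [ 0.6 -2.4  1. ] w -0.0 g 0.8
 15.4 [  26.  -150.1] 0.16 F [ 0.3  0.4 -0.7] w 1.0 g 0.0
```

```bash
cat > b.py <<'E'
from h import *
c=E["c5"]; o=.022; l=np.array([np.cos(c[2]),np.sin(c[2])]); g=c[:2]-o*l; psi=P[2]+np.pi/2
robot.reach([*g,.16],q(c[2])); robot.movel([*g,.052],q(c[2]))
claw.grab(20); st("grip")
robot.movel(W(-.070,-.163-o,.052),q(psi),max_speed=.06)
robot.movel(W(-.056,-.150-o,.052),max_speed=.06)
robot.movel(W(-.056,-.090-o,.052),max_speed=.06); st("moved")
claw.open_jaws(); robot.movel(W(-.056,-.090-o,.16)); claw.grab(20)
robot.reach(W(-.056,-.170,.16),q(psi)); robot.movel(W(-.056,-.170,.056)); st("down")
hit=robot.movel(W(-.056,-.098,.056),max_speed=.04,until_force=8); st(f"push {hit}")
robot.movel(W(-.056,-.125,.056)); robot.movel(W(-.056,-.14,.16))
robot.reach(W(-.08,-.06,.30),q(P[2])); robot.hold(.2); st()
V=[see("wrist","w2"),see("top","t2")]
for n,x in {"c1":(.03,.06,0),"c2":(.026,0,0),"c3":(-.056,.045,1.57),"c4":(.026,-.06,0),"c5":(-.056,-.045,1.57)}.items():
    w=W(x[0],x[1],.07); vs=[]
    for k,im,ms,_ in V:
        cc=proj(k,[w])[0]; d=[np.hypot(*(np.argwhere(m).mean(0)[::-1]-cc)) for m in ms]
        if d and min(d)<15: vs.append((k,ms[int(np.argmin(d))].astype(float)))
    if vs:
        s,i=fit(vs[:1],(w[0],w[1],x[2]+P[2])); print(n,len(vs),L(s),round(np.degrees(s[2]-P[2]),1),round(i,3))
E
python3 b.py
```

```text
grip 17.1 [ -87.4 -185.9] 0.053 F [-0.1  0.7  6.2] w 0.7 g 23.3
moved 19.2 [ -55.3 -112.7] 0.053 F [ 0.5 -1.5  6.8] w 0.7 g 23.5
down 22.4 [ -55.4 -170. ] 0.057 F [ 1.5 -0.1 -0.6] w -0.0 g 0.0
push True 24.0 [ -56.2 -101.2] 0.056 F [ 1.1 -1.5  2.5] w -0.0 g 0.9
 26.8 [-80.1 -60.1] 0.3 F [-0.6 -0.2  0. ] w 0.0 g 0.0
c1 2 [26.3 61. ] 0.7 0.851
c2 1 [24.9  0.5] 0.6 0.908
c3 1 [-57.2  46.7] 89.9 0.927
c4 1 [ 26.4 -60.5] 0.1 0.979
c5 1 [-55.1 -45.3] 90.4 0.933
```

View pics/w2.png

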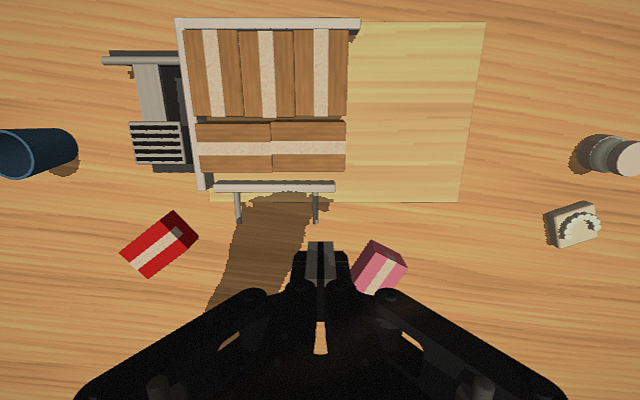

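Both strays now lie in their gaps: the far row spans px (185–348, 28–117) and the near row (195–347, 122–172). Everything sits between the jaw and the fence. Now I press the treadle.

```bash
cat > c.py <<'E'
from h import *
psi=P[2]
robot.reach(W(-.052,.150,.13),q(psi)); robot.movel(W(-.052,.150,.072),max_speed=.1); st("above")
a=robot.movel(W(-.052,.150,.045),max_speed=.02,until_force=22); st(f"mid {a}")
if not a:
    a=robot.movel(W(-.052,.150,.024),max_speed=.015,until_force=22); st(f"stop {a}")
robot.hold(.3); st("held"); k,im,*_=see("top","t3")
robot.movel(W(-.052,.150,.085),max_speed=.04); robot.movel(W(-.052,.150,.16)); st("up")
robot.reach(W(-.08,-.06,.30),q(P[2])); robot.hold(.2); st()
k,im,ms,pl=see("wrist","w4",["treadle_pad","jaw_face"])
for t,l in pl.items(): print(t,[(round(d["p"],2),L(d["centre"]),round(d["centre"][2],3)) for d in l])
for n,x in {"c1":(.03,.06,0),"c2":(.03,0,0),"c3":(-.045,.045,1.57),"c4":(.03,-.06,0),"c5":(-.045,-.045,1.57)}.items():
    w=W(x[0],x[1],.07); cc=proj(k,[w])[0]; d=[np.hypot(*(np.argwhere(m).mean(0)[::-1]-cc)) for m in ms]
    if min(d)<15:
        s,i=fit([(k,ms[int(np.argmin(d))].astype(float))],(w[0],w[1],x[2]+P[2])); print(n,L(s),round(np.degrees(s[2]-P[2]),1),round(i,3))
E
python3 c.py
```

```text
above 32.6 [-51.7 150. ] 0.072 F [-0.1 -0.7 -0.4] w -0.0 g 0.0
mid False 34.1 [-51.5 150. ] 0.045 F [-0.9 -0.6  6.5] w 0.0 g 3.3
stop True 35.0 [-49.9 150. ] 0.036 F [-4.5 -1.6 11.4] w 0.0 g 6.5
held 35.3 [-49.9 150. ] 0.036 F [-4.4 -0.7 12. ] w 0.0 g 6.7
up 37.4 [-52.3 150. ] 0.159 F [0.8 0.1 0.3] w -0.0 g 0.0
 42.5 [-80. -60.] 0.3 F [-0.2  0.1  0.6] w 0.0 g 0.0
treadle_pad [(0.78, array([-53.6, 153.6]), 0.061)]
jaw_face [(0.63, array([-105.3,    3.3]), 0.053)]
c1 [27. 64.] 1.2 0.849
c2 [27.4  0.9] 0.5 0.924
c4 [ 27.  -60.5] -0.1 0.983
c5 [-49.2 -45.2] 89.4 0.95
```

View pics/w4.png

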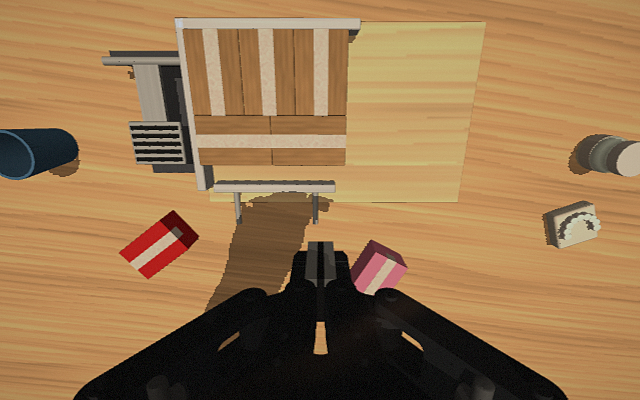

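After the press the layer is closed up: rows touching at row 116, jaw and treadle back up. The pad reached z = 36 mm against 35 mm computed at the stop, so full depth isn't certain. There is time for one firmer press, and then I hand in.

```bash
cat > d.py <<'E'
from h import *
robot.reach(W(-.052,.150,.085),q(P[2])); st("above")
a=robot.movel(W(-.052,.150,.050),max_speed=.05,until_force=34)
a=robot.movel(W(-.052,.150,.026),max_speed=.02,until_force=34)
s=telemetry.state(); print(a,s["ee_pos"][2]); st("stop")
robot.hold(.15); st("held")
robot.movel(W(-.052,.150,.085),max_speed=.05); robot.movel(W(-.052,.150,.13)); st("up")
k,im,*_=see("scene","s5")
k,im,ms,pl=see("top","t5",["treadle_pad","jaw_face"])
for t,l in pl.items(): print(t,[(round(d["p"],2),L(d["centre"]),round(d["centre"][2],3)) for d in l])
st("end")
E
python3 d.py; python3 -c "
import cv2
a=cv2.imread('pics/s5.png')[170:270,230:430];cv2.imwrite('pics/s5c.png',cv2.resize(a,(800,400),interpolation=cv2.INTER_CUBIC))"
```

```text
above 47.5 [-51.9 149.9] 0.085 F [-0.2 -0.3  0.1] w 0.0 g 0.0
True 0.036141510086051404
stop 49.2 [-49.9 150. ] 0.036 F [-6.3 -1.9 13.6] w -0.0 g 7.2
held 49.4 [-49.9 150. ] 0.036 F [-5.6 -1.3 13.6] w 0.0 g 7.4
up 51.0 [-51.7 150. ] 0.13 F [-0.2 -0.6  0.1] w 0.0 g 0.0
treadle_pad [(0.66, array([-57.7, 148.6]), 0.06)]
jaw_face [(0.6, array([-113.1,    4.2]), 0.058)]
end 51.3 [-52.5 150. ] 0.129 F [-0.4 -0.2 -0. ] w -0.0 g 0.0
```

View pics/s5c.png

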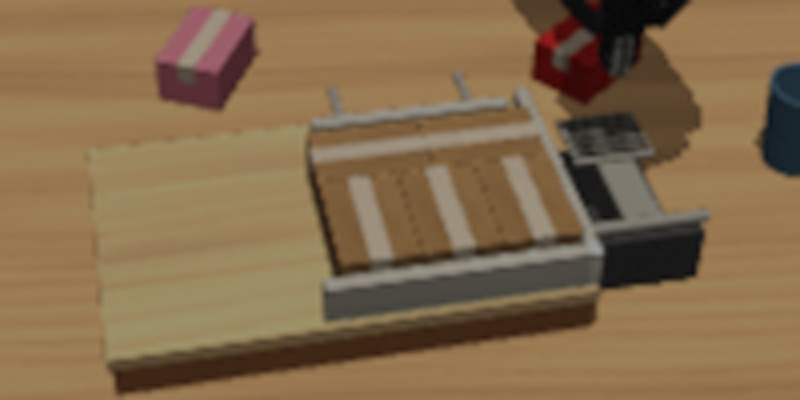

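The second press stopped at the same 36 mm despite the higher force limit, so that was the hard stop. The crop shows a closed layer, with the treadle up at (605,135) and the gripper clear.

```bash
python3 -c "
from workcell import robot
print(robot.job_done())"
```

```text
the job is handed in; nothing more can be done
None
```

The job is handed in at about 51 s of the 58 s: both strays are in their gaps and closed up sideways, and I pressed the treadle to its stop twice (the second to make sure); it came back up, and the arm did not touch the cast, jar, cup or look-alikes.

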